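# Unload the plate warmer: jug to the tray, glass plate onto the sloping rack

## Robot

A 6-joint arm with a two-finger parallel gripper is mounted at the origin on the work surface. World frame = base frame: x ahead of the robot, y to its left, z up, the work surface at z = 0. Lengths are in m, angles in rad, forces in N, time in s.
With the tool pointing down it reaches from about 0.375 to 0.9 m from the base axis. Payload 3.1 kg.
Tool frame: the origin (TCP) lies on the centre line of the jaws, within the pads' length; the fingertips stand robot.tip_reach ahead of it and the grasp point (between the pads) lies 8 mm behind it (robot.tip_reach is the distance from the TCP to the fingertips, in m); z points along the fingers, y is the line along which they close (so a half turn about z gives the same grasp; the last joint's range is limited). The gripper opens to 87 mm and grips with 3 to 60 N. Pads are 19 mm wide; open, the fingers measure 117 mm over their backs; the gripper's body (75 mm by 190 mm) begins 51 mm behind the grasp point.
Start: joints at [-1.425, 0.527, 1.433, -0, 1.181, -0.178], TCP at [0.199, -0.592, 0.234] pointing down, gripper open.
Joint ranges: [-3.08, 3.08], [-0.75, 2.2], [0.22, 2.44], [-1.43, 4.57], [0, 2.65], [-2.85, 2.85]. Speed limits (rad/s): [2.79, 2.79, 3.14, 3.14, 3.14, 3.14].

## Interface

Orientations are given as a unit quaternion [x, y, z, w].
In Python, from rig import robot gives the robot as it stands.
- The arm moves only by the tool jog_arm, never from a script. Its argument "motion" is one flat list of numbers, 7 for each row, row after row: the shift along the tool's x, y, z scaled (see below), then the turn, a rotation vector about the tool's x, y, z scaled (see below), then the gripper's target within -1 to 1 (shut at 1, half-way at 0, fully open at -1). In form: [x, y, z, rx, ry, rz, hand, x, y, z, rx, ry, rz, hand, ...]. A call has 1 to 12 rows; each row shifts and turns the commanded pose from where the row before left it, along the tool's axes as they then stand; what a row does not reach is not made up. The controller multiplies each number of a shift by 4 cm and each number of a turn by 4 degrees. A row lasts 1/8 s, in which the tool goes at most 62.5 mm and 10.7 degrees, less where a joint would pass 70% of its speed; a pose out of reach is approached as far as the arm can. A call with a number of a shift or a turn outside -1 to 1 is refused whole. A call with a gripper value outside its range is refused whole. The fingers move at their own pace and stop on an object; "grip_force" is the grip in N (left out, the last holds). Time passes only in rows, so rows that do not move let the fingers close. It gives the time, the measured TCP pose, the force, the opening and the grip force at its end, in the units of the state.
- robot.get_obs(): the state, without advancing time (a new reading comes with each control period).
- robot.camera(name): name is "scene" or "top" or "wrist"; returns the picture (420x560x3 uint8, blue, green, red); there is no depth.
- robot.calibration(name): a dict with "fx", "fy", "cx", "cy" (pixels), "dist_coeffs" ([k1, k2, p1, p2, k3] as OpenCV has them; the pictures are not rectified), "R" (3x3) and "t" (3): a world point X has camera coordinates R X + t; the wrist camera has in their place "T_tool_cam" (4x4, takes a point from camera to tool coordinates, whose origin is the TCP and whose axes are the flange's). Camera axes: x right, y down, z forward; pixel columns grow to the right and rows downward; lengths in m; the calibration is good to about 2 mm. A picture is of the moment at which its call begins: read the wrist's pose just before it. calibration takes no time and is no camera call.
- robot.hand_in(): hands the job in; it is judged then, once.
The state is a dict: "time": time; "q": joint angles; "joint_velocities": joint speeds; "joint_torque": joint torques, N m; "position": TCP position; "tool_rot": TCP orientation; "ft_force": force on the tool from outside, world axes, zero at the start; "moment": the same for the moment, N m; "grip_width": finger opening in m; "grip_force": force on a finger pad.
Only numpy, scipy, OpenCV 4.12 (cv2) and the standard library are available. Lean on these libraries where they do the work, as an engineer would, in place of code of your own. Each camera call takes 0.05 s, during which the arm holds its last target. There are 200 camera calls.

## Task

Unload the plate warmer: first lift the steel jug off it and set it down upright in the flat metal tray. Then slide the thin glass plate along its channel until its end hangs well over the open end of the deck and can be gripped there, and lower it, held at the rack's slope, squarely onto the two plates already lying on the sloping rack. Drop neither jug nor plate, leave those two plates neatly stacked, and leave the beaker, the big jar and the hand meter where they are.

Things in the scene. Friction and masses are not known exactly. Their poses are not given: they have to be found in the camera images.
- warmer: White plate warmer, fixed; dark deck 204 (x) by 264 mm (y), top 70 mm above the bench. Origin: on the bench under the deck's centre, z up. Along the deck's middle (x = -33 to 33 mm) runs a milled channel 66 mm wide, 3 mm deep, its floor 67 mm up. A control box 204 x 70 mm, 95 mm tall, closes the +y end (y = 132 to 202 mm). The -y end (y = -132 mm) is open, with free space beyond and below it.
- plate_center (a point): Centre (mid-thickness) of the loose pale ground-glass plate, 120 x 60 x 3 mm, about 55 g. Own x along the 120 mm, y along the 60 mm, z through the thickness. It lies in the deck's channel, near the control box, flush with the deck (long side along the warmer's y), so its edges cannot be gripped there, but it slides along the channel when pressed from above with 5 to 15 N and dragged.
- jug_center (a point): Steel jug, 94 mm across and 105 mm tall, wall 2.5 mm, about 0.3 kg, open at the top. The point lies on its axis, half-way up (52.5 mm above its underside). Its own z points up out of its mouth; its handle stands out towards its own -x. It starts upright on the deck, astride the channel, between the plate and the open end.
- jug_handle (a point): Middle of the level top bar of the jug's handle, 65 mm from the jug's axis and 92 mm above its underside. The bar runs outwards from the jug wall (47 mm from the axis) to the handle's upright (78.5 to 84.5 mm); it is 12 mm wide and 9 mm high and can be taken across its 12 mm from above. Axes as the jug's: x along the bar, y across it.
- rack_face: Sloping face (30 degrees) of the fixed steel draining rack: two rails, 44 mm over both. Origin: mid-face, on top of the rails, 66 mm above the bench. x up the slope, away from the robot; y level across; z square out of the face. A 48 mm wide lip at the foot (inner face x = -65 mm) rises 17 mm. Two stacked plates (6 mm) lie on it, down at the lip; a third rests with its centre at z = 7.5 mm.
- upper_plate_center (a point): Centre of the upper of the two plates already on the rack, same size (120 x 60 x 3 mm) and glass as the loose one, x up the slope, z out of the slope.
- lower_plate_center (a point): Centre of the lower of the two plates already on the rack, same size; it lies on the rails under the upper one.
- tray: Flat metal tray, fixed to the bench, 296 mm (x) by 212 mm (y) over its rim, inside 278 x 198 mm, rim top 21.5 mm above the bench, floor 3 mm thick. Origin: centre of its underside, z up. The beaker stands in its far (+x) half; its near (-x) half is free for the jug.
- beaker_center (a point): Glass beaker, 70 mm across and 90 mm tall, in the far half of the tray; the point is on its axis half-way up. Bystander.
- jar_center (a point): Big whitish sample jar with screw lid, 114 mm across, 198 mm tall, standing beyond the warmer; the point is on its axis half-way up. Bystander.
- meter_center (a point): Cream hand meter, 55 x 150 x 24 mm, lying flat beyond the work; the point is its centre. Bystander.
Mind the look-alikes: they are no part of the job. What is shaped like the part that bears jug_center but orange is not meant.

How it is judged:
By the outcome, as a careful person would: the job done as asked, in the order asked, and still so for the second after the job is handed in, with the robot touching nothing.
It also fails if it takes over 69 s, if anything falls off the work surface, if the arm or the gripper's body presses on something with over 40 N, if the wrist force passes 120 N, or if a joint passes its speed limit or range.

## Working session

There is one attempt and no reset: what is moved stays moved. The work goes in short steps, Python scripts to look and compute and a tool call to move; the robot and the scene stay as the last step left them, time stands still between calls to the robot, and variables do not carry over. Pictures are saved under pics/ and viewed, at most 10 in all, crops included, and the job is handed in when it is done.

Besides the shell and the picture viewer there is one more tool, called after "Emit:" as name(argument=value, ...) on one line, values as JSON. jog_arm: Moves the arm, as the interface text tells. Shifts and turns lie within -1 to 1; 1 stands for 4 cm of shift or 4 degrees of turn. Its arguments: {"type":"object","properties":{"motion":{"type":"array","items":{"type":"number"}},"grip_force":{"type":"number"}},"required":["motion"]}

```bash
mkdir -p pics
cat > h.py <<'E'
import numpy as np,cv2
from rig import robot
from scipy.spatial.transform import Rotation as Ro
def shot(n,f=None):
    o=robot.get_obs(); im=np.array(robot.camera(n))
    if f: cv2.imwrite('pics/'+f,im)
    return im,o
def cam(n,o=None):
    c=robot.calibration(n); K=np.array([[c['fx'],0,c['cx']],[0,c['fy'],c['cy']],[0,0,1.]]); d=np.array(c['dist_coeffs'],float)
    if n=='wrist':
        T=np.array(c['T_tool_cam']); Rt=Ro.from_quat(o['tool_rot']).as_matrix()
        Rc=Rt@T[:3,:3]; p=Rt@T[:3,3]+np.array(o['position']); return K,d,Rc,p
    R=np.array(c['R']); t=np.array(c['t']).ravel(); return K,d,R.T,-R.T@t
def ray(C,uv):
    K,d,Rc,p=C; u=cv2.undistortPoints(np.array(uv,float).reshape(-1,1,2),K,d).reshape(-1,2)
    return p,(np.c_[u,np.ones(len(u))]@Rc.T)
def onz(C,uv,z):
    p,D=ray(C,uv); return p+D*((z-p[2])/D[:,2])[:,None]
def proj(C,X):
    K,d,Rc,p=C; R=Rc.T; return cv2.projectPoints(np.array(X,float).reshape(-1,3),cv2.Rodrigues(R)[0],-R@p,K,d)[0].reshape(-1,2)
E
python3 - <<'E'
from h import *
for n in('scene','top'):
    shot(n,n+'0.png'); C=cam(n); print(n,C[3].round(3),C[2][:,2].round(3),C[0][0,0])
o=robot.get_obs();print(o,robot.tip_reach); print(robot.calibration('wrist'))
E
```

```text
scene [ 0.996 -0.568  0.743] [-0.486  0.563 -0.669] 383.70102946032523
top [ 0.458 -0.045  1.217] [ 0.076  0.014 -0.997] 443.62246602297836
{'time': 0.1, 'q': array([-1.42451440e+00,  5.28381001e-01,  1.43377258e+00, -1.34901491e-05,
        1.18142291e+00, -1.78497436e-01]), 'joint_velocities': array([ 0.0010254 , -0.00213787, -0.00202608, -0.00179653, -0.00273981,
        0.00040489]), 'joint_torque': array([-4.21314016e-04, -4.40984952e+01, -1.77150410e+01,  6.34789327e-02,
        5.34018874e-02, -4.28991609e-05]), 'position': array([ 0.19936767, -0.59166852,  0.23266519]), 'tool_rot': array([ 9.86842845e-01,  1.61679360e-01,  9.74011227e-06, -9.91893769e-04]), 'ft_force': array([-0.39316093,  0.76264123,  0.35049511]), 'moment': array([ 0.03724926, -0.01193332, -0.03822982]), 'grip_force': 0.0, 'grip_width': 0.08693854554628072} 0.011
{'fx': 374.2868028862399, 'fy': 374.2868028862399, 'cx': 280.78795326589966, 'cy': 215.42210377398013, 'dist_coeffs': array([-0.09737311,  0.        ,  0.        ,  0.        ,  0.        ]), 'T_tool_cam': array([[ 6.21888729e-04, -9.52579340e-01, -3.04289689e-01,
         8.46163058e-02],
       [ 9.99999464e-01,  8.44168889e-04, -5.98934018e-04,
        -6.91447420e-04],
       [ 8.27404061e-04, -3.04289154e-01,  9.52579354e-01,
        -1.51422891e-01],
       [ 0.00000000e+00,  0.00000000e+00,  0.00000000e+00,
         1.00000000e+00]])}
```

View pics/scene0.png

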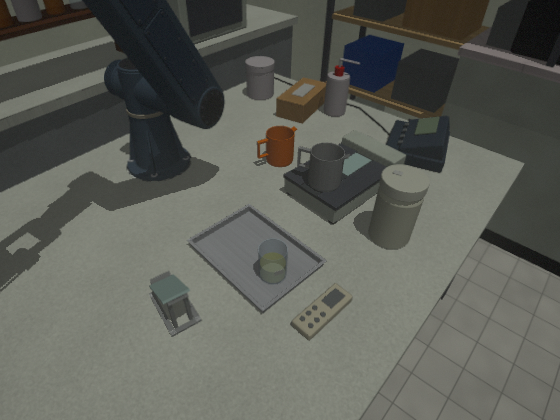

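View pics/top0.png

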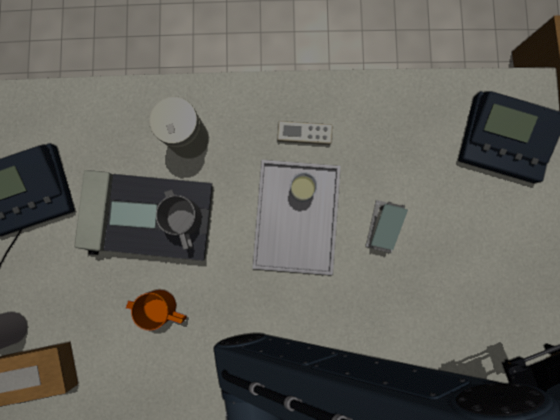

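The scene view shows jug, warmer, tray, beaker, rack and orange decoy. In the top view the jug mouth is at about (179,216) with its handle near (186,247), the loose plate is at (133,215), the tray centre at (297,217), the rack plate at (388,227) and the deck spans columns ~107–213.

Run:
```python
from h import *
im=cv2.imread('pics/top0.png'); C=cam('top'); hsv=cv2.cvtColor(im,cv2.COLOR_BGR2HSV)
for p in[(133,215),(388,227),(297,240),(120,250),(90,210),(165,216),(186,243)]: print(p,im[p[1],p[0]],hsv[p[1],p[0]])
def rect(mask,box,z,name):
    m=np.zeros_like(mask);x0,y0,x1,y1=box;m[y0:y1,x0:x1]=mask[y0:y1,x0:x1]
    m=cv2.morphologyEx(m,cv2.MORPH_CLOSE,np.ones((3,3)))
    c=max(cv2.findContours(m,0,2)[0],key=cv2.contourArea); r=cv2.boxPoints(cv2.minAreaRect(c))
    X=onz(C,r,z); e=np.linalg.norm(X-np.roll(X,-1,0),axis=1); d=X-np.roll(X,-1,0);
    print(name,r.round(0).tolist(),'ctr',X.mean(0).round(4),'edges',e.round(3),'ang',np.degrees(np.arctan2(d[:,1],d[:,0])).round(1)); return c
g=((hsv[...,0]>65)&(hsv[...,0]<105)&(hsv[...,1]>30)&(hsv[...,2]>90)).astype(np.uint8)*255
rect(g,(105,195,162,235),.07,'plate'); rect(g,(360,195,412,260),.073,'rackplate')
dk=(im.max(2)<75).astype(np.uint8)*255
rect(dk,(104,170,220,268),.07,'deck')
tr=((im[...,0].astype(int)-im[...,2]>8)&(im[...,0]>75)).astype(np.uint8)*255
rect(tr,(245,155,350,280),.0215,'tray')
rw=hsv[...,1]; 
for z,p in((.175,(179,213)),(.16,(186,243)),(.07,(213,181)),(.07,(207,262))): print(z,p,onz(C,[p],z).round(4))
v=cv2.resize(im[150:290,70:210+10],None,fx=4,fy=4,interpolation=2); w=cv2.resize(im[150:290,340:430],None,fx=4,fy=4,interpolation=2)
a=np.hstack([v,w])[:, :];a=cv2.convertScaleAbs(a,alpha=1.5);a=cv2.resize(a,(800,int(a.shape[0]*800/a.shape[1])));print(a.shape);cv2.imwrite('pics/crop.png',a)
```

```text
(133, 215) [124 129 115] [ 79  28 129]
(388, 227) [ 99 103  90] [ 81  32 103]
(297, 240) [135 133 135] [150   4 135]
(120, 250) [47 44 43] [113  22  47]
(90, 210) [116 126 125] [ 33  20 126]
(165, 216) [27 27 27] [ 0  0 27]
(186, 243) [81 81 83] [ 0  6 83]
plate [[145.0, 226.0], [145.0, 226.0], [144.0, 226.0], [144.0, 226.0]] ctr [0.511 0.307 0.07 ] edges [0.    0.003 0.    0.003] ang [  0. -91.   0.  89.]
rackplate [[371.0, 243.0], [386.0, 203.0], [406.0, 210.0], [391.0, 251.0]] ctr [ 0.4971 -0.3261  0.073 ] edges [0.112 0.056 0.112 0.056] ang [ 158.    68.8  -22.2 -111.2]
deck [[100.0, 257.0], [107.0, 173.0], [214.0, 183.0], [206.0, 267.0]] ctr [0.5271 0.2756 0.07  ] edges [0.221 0.285 0.219 0.281] ang [175.4  83.7  -5.6 -95.8]Traceback (most recent call last):
  File "<stdin>", line 15, in <module>
  File "<stdin>", line 7, in rect
ValueError: max() iterable argument is empty
```

Run:
```python
from h import *
im=cv2.imread('pics/top0.png'); C=cam('top'); hsv=cv2.cvtColor(im,cv2.COLOR_BGR2HSV)
def rect(mask,box,z,name):
    m=np.zeros_like(mask);x0,y0,x1,y1=box;m[y0:y1,x0:x1]=mask[y0:y1,x0:x1]
    m=cv2.morphologyEx(m,cv2.MORPH_CLOSE,np.ones((3,3)))
    c=max(cv2.findContours(m,0,2)[0],key=cv2.contourArea); r=cv2.boxPoints(cv2.minAreaRect(c))
    X=onz(C,r,z); d=np.roll(X,-1,0)-X; e=np.linalg.norm(d,axis=1)
    print(name,r.round(0).tolist(),'ctr',X.mean(0).round(4),'edges',e.round(3),'ang',np.degrees(np.arctan2(d[:,1],d[:,0])).round(1))
b=im.astype(int)
g=((b[...,1]-b[...,2]>7)&(b[...,0]>70)).astype(np.uint8)*255
rect(g,(105,195,162,235),.07,'plate'); rect(g,(360,195,412,260),.073,'rackplate')
tr=((b[...,0]-b[...,1]>-1)).astype(np.uint8)*255
rect(tr,(245,155,350,280),.0215,'tray')
for z,p in((.175,(179,213)),(.16,(186,243)),(.07,(213,181)),(.07,(207,262))): print(z,p,onz(C,[p],z).round(4))
v=cv2.resize(im[150:290,70:350],(800,400),interpolation=2); cv2.imwrite('pics/crop.png',cv2.convertScaleAbs(v,alpha=1.5))
```

```text
plate [[109.0, 224.0], [111.0, 201.0], [156.0, 204.0], [155.0, 228.0]] ctr [0.5424 0.3384 0.07  ] edges [0.062 0.121 0.062 0.121] ang [ -3.6 -95.2 175.9  84.9]
rackplate [[370.0, 244.0], [385.0, 202.0], [407.0, 210.0], [392.0, 252.0]] ctr [ 0.4965 -0.3262  0.073 ] edges [0.118 0.06  0.118 0.06 ] ang [ -22.  -111.2  157.8   68.8]
tray [[253.0, 268.0], [261.0, 160.0], [340.0, 166.0], [332.0, 274.0]] ctr [ 0.5307 -0.091   0.0215] edges [0.295 0.216 0.294 0.212] ang [ -5.5 -95.8 173.8  84.4]
0.175 (179, 213) [[0.5354 0.1922 0.175 ]]
0.16 (186, 243) [[0.4644 0.179  0.16  ]]
0.07 (213, 181) [[0.6253 0.1264 0.07  ]]
0.07 (207, 262) [[0.415  0.1438 0.07  ]]
```

View pics/crop.png

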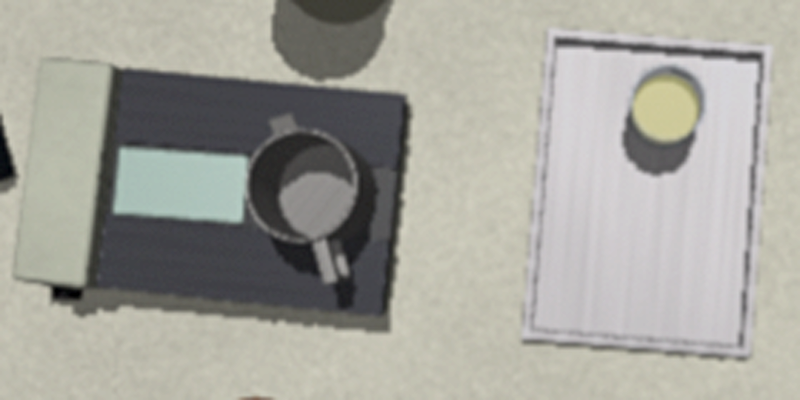

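Crop: jug mouth is centred at about (303,187), handle bar runs (320,240) to (333,280); plate at (180,185) and tray are clean. Jug x is about 15° in world; handle about (0.469,0.183). First I go above the rack for a close look on the way.

Emit:
jog_arm(motion=[0.92,-0.39,-0.08,0,0,0,-1,0.92,-0.39,-0.08,0,0,0,-1,0.92,-0.39,-0.08,0,0,0,-1,0.92,-0.39,-0.08,0,0,0,-1,0.92,-0.39,-0.08,0,0,0,-1,0.92,-0.39,-0.08,0,0,0,-1,0.92,-0.39,-0.08,0,0,0,-1,0.92,-0.39,-0.08,0,0,0,-1,0.92,-0.39,-0.08,0,0,0,-1,0.92,-0.39,-0.08,0,0,0,-1,0,0,0,0,0,0,-1,0,0,0,0,0,0,-1])

```text
time: 1.6
position: [0.4979, -0.327, 0.2651]
tool_rot: [0.987, 0.162, -0.001, -0.0]
ft_force: [-0.1, 0.1, -0.5]
grip_width: 0.0872
grip_force: 0.0
```

Run:
```python
from h import *
im,o=shot('wrist','rack.png'); np.save('rack_pose.npy',np.r_[o['position'],o['tool_rot']]); print(o['position'],o['tool_rot'],o['q'],o['time'])
C=cam('wrist',o); b=im.astype(int)
g=((b[...,1]-b[...,2]>7)&(b[...,0]>60)).astype(np.uint8)*255
for c in sorted(cv2.findContours(g,0,2)[0],key=cv2.contourArea)[-2:]:
    r=cv2.boxPoints(cv2.minAreaRect(c)); h=cv2.approxPolyDP(c,8,True)[:,0]; print(cv2.contourArea(c),r.round(1).tolist(),h.tolist()); print(onz(C,h,.073).round(4))
```

```text
[ 0.49791976 -0.32702152  0.26508355] [ 9.86807774e-01  1.61895084e-01 -5.93906811e-04 -2.12434319e-04] [-7.68200498e-01  4.54134348e-01  1.47141492e+00 -7.45153844e-04
  1.21709361e+00  4.77632692e-01] 1.6
1.0 [[557.5, 88.5], [559.0, 87.0], [559.5, 87.5], [558.0, 89.0]] [[559, 87]]
[[ 0.6756 -0.5394  0.073 ]]
6106.5 [[230.8000030517578, 208.5], [288.79998779296875, 125.0], [346.29998779296875, 164.89999389648438], [288.20001220703125, 248.39999389648438]] [[289, 127], [232, 209], [279, 238], [345, 166]]
[[ 0.5552 -0.3144  0.073 ]
 [ 0.4647 -0.2877  0.073 ]
 [ 0.4509 -0.3399  0.073 ]
 [ 0.5383 -0.3752  0.073 ]]
```

View pics/rack.png

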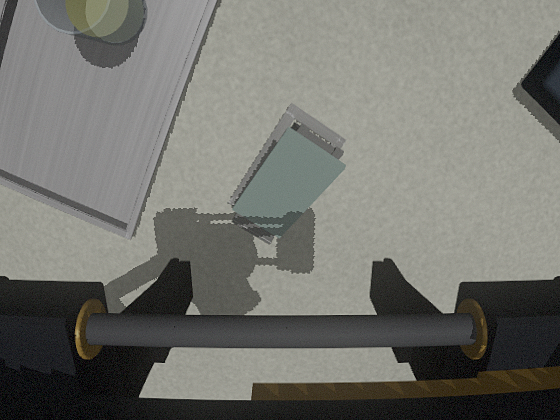

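Rack view: the upper plate's high end is at (289,127)–(345,166), its low end at (231,209)–(288,248) in finger shadow. Now over to the jug handle.

Emit:
jog_arm(motion=[0.28,-1,0,0,0,0,-1,0.28,-1,0,0,0,0,-1,0.28,-1,0,0,0,0,-1,0.28,-1,0,0,0,0,-1,0.28,-1,0,0,0,0,-1,0.28,-1,0,0,0,0,-1,0.28,-1,0,0,0,0,-1,0.28,-1,0,0,0,0,-1,0.28,-1,0,0,0,0,-1,0.28,-1,0,0,0,0,-1,0.28,-1,0,0,0,0,-1,0.28,-1,0,0,0,0.8,-1])

```text
time: 3.15
position: [0.4727, 0.1707, 0.2655]
tool_rot: [0.991, 0.132, -0.0, 0.0]
ft_force: [-0.1, 0.3, 0.5]
grip_width: 0.0869
grip_force: 0.0
```

Emit:
jog_arm(motion=[0,0,0,0,0,0,-1,0,0,0,0,0,0,-1])

```text
time: 3.4
position: [0.4727, 0.1696, 0.2654]
tool_rot: [0.991, 0.134, -0.0, 0.0]
ft_force: [-0.0, 0.6, -0.2]
grip_width: 0.0869
grip_force: 0.0
```

Run:
```python
from h import *
im,o=shot('wrist','jug.png'); np.save('jug_pose.npy',np.r_[o['position'],o['tool_rot']]); print(o['position'],o['tool_rot'],o['q'],o['time'])
p=np.load('rack_pose.npy'); C=cam('wrist',dict(position=p[:3],tool_rot=p[3:]))
hi=onz(C,[(289,125.5),(346,165.5)],.0987); lo=onz(C,[(231,209),(288.2,248.4)],.0387)
print(hi.round(4),lo.round(4),(hi.mean(0)+lo.mean(0))/2)
for a,b in((hi[0],lo[0]),(hi[1],lo[1]),(hi[0],hi[1])): d=a-b;print(np.linalg.norm(d),np.degrees(np.arctan2(d[1],d[0])))
```

```text
[0.47268516 0.16959186 0.26542149] [ 9.91006593e-01  1.33812344e-01 -2.14666207e-04  3.79380999e-04] [ 1.22064570e-01  3.21817702e-01  1.69572645e+00 -8.46884606e-04
  1.12446872e+00  1.42479673e+00] 3.4
[[ 0.558  -0.3129  0.0987]
 [ 0.5419 -0.3702  0.0987]] [[ 0.453  -0.2855  0.0387]
 [ 0.4299 -0.3574  0.0387]] [ 0.49568971 -0.33148397  0.0687    ]
0.12397740917657836 -14.58773572003899
0.12775660144488316 -6.507832231855077
0.059508793176550875 74.36117440776934
```

View pics/jug.png

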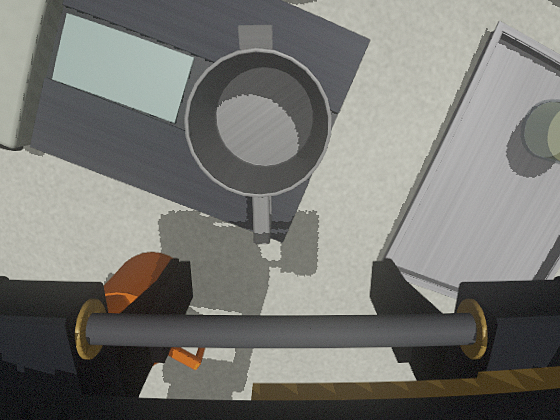

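Jug view: rim circle is centred near (258,122), handle bar runs (260,197)–(262,243), well aligned with tool x; orange jug lies clear under the left finger. The handle must be shifted to by about 1 cm.

Run:
```python
from h import *
p=np.load('jug_pose.npy'); o=dict(position=p[:3],tool_rot=p[3:]); C=cam('wrist',o); R=Ro.from_quat(p[3:]).as_matrix()
im=cv2.imread('pics/jug.png'); 
B=onz(C,[(260,200),(262,242)],.1665); A=onz(C,[(258,122)],.175)
for X in(*B,*A): print(X.round(4),'tool',(R.T@(X-p[:3])).round(4))
d=B[0]-B[1];print('bar ang',np.degrees(np.arctan2(d[1],d[0])),'len',np.linalg.norm(d),'tool yaw',np.degrees(np.arctan2(R[1,0],R[0,0])), 'axis-end',np.linalg.norm((A-B[1])[0,:2]))
d=(A[0]-B.mean(0));print('axis ang',np.degrees(np.arctan2(d[1],d[0])))
b=im.astype(int);g=((b[...,1]-b[...,2]>7)&(b[...,0]>90)).astype(np.uint8)*255; g[150:]=0;g[:,230:]=0
c=max(cv2.findContours(g,0,2)[0],key=cv2.contourArea);r=cv2.boxPoints(cv2.minAreaRect(c));X=onz(C,r,.07);d=np.roll(X,-1,0)-X
print('plate',r.round(0).tolist(),X.mean(0).round(4),np.linalg.norm(d,axis=1).round(4),np.degrees(np.arctan2(d[:,1],d[:,0])).round(1))
# deck corners
print('deck corner',onz(C,[(369,40),(282,241)],.07).round(4))
```

```text
[0.4838 0.1885 0.1665] tool [ 0.0158 -0.0153  0.0989]
[0.4539 0.1793 0.1665] tool [-0.0155 -0.0144  0.0989]
[0.5354 0.2027 0.175 ] tool [ 0.0693 -0.0153  0.0904]
bar ang 17.070281855061467 len 0.031305757927969906 tool yaw 15.379889238964973 axis-end 0.08477923326773643
axis ang 15.779158084020514
plate [[43.0, 77.0], [67.0, 11.0], [197.0, 57.0], [174.0, 123.0]] [0.5428 0.3395 0.07  ] [0.0624 0.1235 0.0614 0.1285] [-12.5 -95.3 172.1  85. ]
deck corner [[0.6214 0.1321 0.07  ]
 [0.4216 0.1551 0.07  ]]
```

Emit:
jog_arm(motion=[0.12,-0.37,0,0,0,0,-1,0,0,0.7,0,0,0,-1,0,0,0.7,0,0,0,-1,0,0,0.7,0,0,0,-1,0,0,0.68,0,0,0,-1,0,0,0,0,0,0,-1,0,0,0,0,0,0,1,0,0,0,0,0,0,1,0,0,0,0,0,0,1,0,0,0,0,0,0,1,0,0,0,0,0,0,1,0,0,0,0,0,0,1], grip_force=60)

```text
time: 4.95
position: [0.4733, 0.1863, 0.1544]
tool_rot: [0.991, 0.134, 0.0, -0.0]
ft_force: [0.2, -0.8, -0.4]
grip_width: 0.0347
grip_force: 0.0
```

Emit:
jog_arm(motion=[0,0,0,0,0,0,1,0,0,0,0,0,0,1,0,0,0,0,0,0,1,0,0,0,0,0,0,1,0,0,0,0,0,0,1])

```text
time: 5.58
position: [0.4733, 0.1862, 0.1543]
tool_rot: [0.991, 0.134, -0.0, 0.0]
ft_force: [-0.3, -0.7, -0.1]
grip_width: 0.0113
grip_force: 60.0
```

Emit:
jog_arm(motion=[0,0,-0.05,0,0,0,1,0,0,-0.1,0,0,0,1,0,0,-0.2,0,0,0,1,0,0,-0.3,0,0,0,1,0,0,-0.3,0,0,0,1,0,0,-0.2,0,0,0,1,0,0,-0.1,0,0,0,1])

```text
time: 6.45
position: [0.4736, 0.1864, 0.2052]
tool_rot: [0.991, 0.134, 0.001, -0.0]
ft_force: [0.0, -0.1, -2.6]
grip_width: 0.0112
grip_force: 60.0
```

Run:
```python
from h import *
im,o=shot('wrist','lift.png'); print(o['position'],o['ft_force'],o['moment'],o['grip_width'])
R=Ro.from_quat(o['tool_rot']).as_matrix(); print(R.T@np.array([-.0644,-.2877,0]))
s,_=shot('scene'); cv2.imwrite('pics/l2.png',np.hstack([im[:300,100:400],cv2.resize(s[90:240,230:430],(400,300))]))
```

```text
[0.47359565 0.18637684 0.20522549] [ 0.02405604 -0.07957039 -2.61232935] [-0.03777488  0.14057332  0.00481388] 0.011200199230560839
[-1.38541567e-01  2.60240017e-01 -1.33712003e-04]
```

View pics/l2.png

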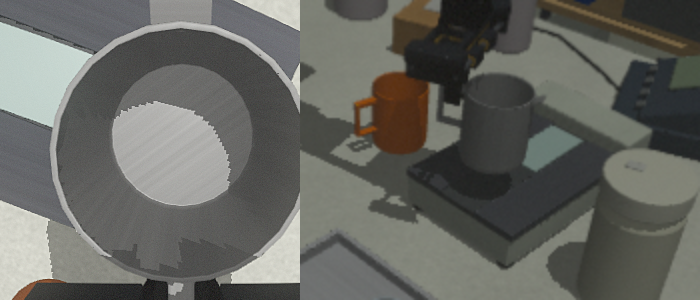

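The jug hangs upright, clear of the deck, plate undisturbed. Carry it to the tray.

Emit:
jog_arm(motion=[-0.16,0.3,0,0,0,0,1,-0.27,0.5,0,0,0,0,1,-0.35,0.65,0,0,0,0,1,-0.35,0.65,0,0,0,0,1,-0.35,0.65,0,0,0,0,1,-0.35,0.65,0,0,0,0,1,-0.35,0.65,0,0,0,0,1,-0.35,0.65,0,0,0,0,1,-0.35,0.65,0,0,0,0,1,-0.35,0.65,0,0,0,0,1,-0.18,0.35,0,0,0,0,1,-0.08,0.15,0,0,0,0,1])

```text
time: 8.05
position: [0.4074, -0.1022, 0.2042]
tool_rot: [0.991, 0.133, -0.0, -0.0]
ft_force: [-0.2, 0.2, -2.4]
grip_width: 0.0111
grip_force: 60.0
```

Emit:
jog_arm(motion=[0,0,0,0,0,0,1,0,0,0,0,0,0,1,0,0,0,0,0,0,1])

```text
time: 8.43
position: [0.4078, -0.1007, 0.2043]
tool_rot: [0.991, 0.135, -0.0, -0.0]
ft_force: [-0.1, -1.1, -2.3]
grip_width: 0.0111
grip_force: 60.0
```

Run:
```python
from h import *
im,o=shot('wrist'); t,_=shot('top'); print(o['position'],o['ft_force'],o['moment'],o['time'])
cv2.imwrite('pics/c2.png',np.hstack([im[:,60:460],cv2.resize(t[140:300,235:360],(328,420))]))
```

```text
[ 0.4078424  -0.10073019  0.20432208] [-0.05320027 -1.10843372 -2.2919702 ] [-0.01163772  0.1021398  -0.00818017] 8.425
```

View pics/c2.png

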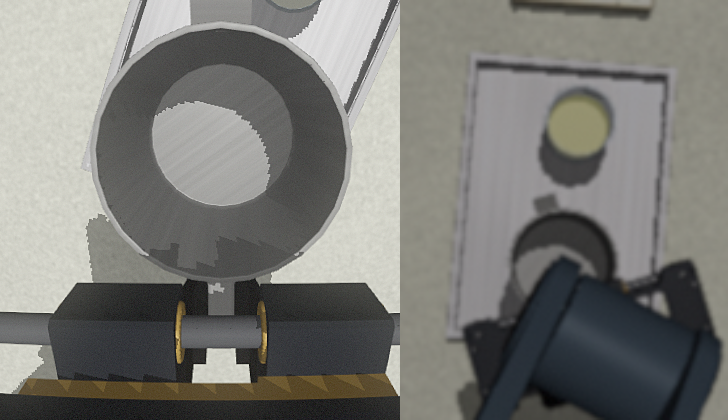

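Jug is over the near half, clear of the beaker and rim. Lower it.

Emit:
jog_arm(motion=[0,0,0.15,0,0,0,1,0,0,0.35,0,0,0,1,0,0,0.5,0,0,0,1,0,0,0.5,0,0,0,1,0,0,0.5,0,0,0,1,0,0,0.4,0,0,0,1,0,0,0.2,0,0,0,1,0,0,0.12,0,0,0,1,0,0,0.06,0,0,0,1,0,0,0,0,0,0,1])

```text
time: 9.78
position: [0.408, -0.1015, 0.0933]
tool_rot: [0.991, 0.134, 0.0, 0.0]
ft_force: [-0.9, 0.3, -2.4]
grip_width: 0.0116
grip_force: 60.0
```

Emit:
jog_arm(motion=[0,0,0.05,0,0,0,1,0,0,0.05,0,0,0,1,0,0,0,0,0,0,1])

```text
time: 10.15
position: [0.4078, -0.1014, 0.0891]
tool_rot: [0.991, 0.134, -0.0, -0.0]
ft_force: [-0.3, -0.5, -2.1]
grip_width: 0.0113
grip_force: 60.0
```

Emit:
jog_arm(motion=[0,0,0.04,0,0,0,1,0,0,0.03,0,0,0,1,0,0,0,0,0,0,1])

```text
time: 10.52
position: [0.4077, -0.1018, 0.087]
tool_rot: [0.991, 0.134, 0.0, 0.0]
ft_force: [-3.2, -1.9, 7.0]
grip_width: 0.011
grip_force: 60.0
```

Emit:
jog_arm(motion=[0,0,-0.01,0,0,0,0.6,0,0,0,0,0,0,0.4,0,0,0,0,0,0,0.4,0,0,0,0,0,0,0.2,0,0,-0.3,0,0,0,0.2,0,0,-0.6,0,0,0,0.2,0,0,-0.8,0,0,0,0.2,0,0,-0.9,0,0,0,0.2,0,0,-0.9,0,0,0,0.2,0,0,-0.5,0,0,0,0.2,0,0,0,0,0,0,0.2])

```text
time: 11.9
position: [0.4087, -0.1018, 0.2486]
tool_rot: [0.991, 0.134, 0.002, 0.001]
ft_force: [0.3, -0.6, 0.1]
grip_width: 0.0348
grip_force: 0.0
```

Run:
```python
from h import *
im,o=shot('wrist'); s,_=shot('scene'); print(o['position'],o['ft_force'],o['grip_width'],o['time'])
cv2.imwrite('pics/c3.png',np.hstack([im[:,60:460],cv2.resize(s[190:320,150:350],(400,420))]))
C=cam('top'); t,_=shot('top','top1.png')
```

```text
[ 0.4086576  -0.10178964  0.24863899] [ 0.27561681 -0.5502872   0.14836353] 0.034778711155420264 11.9
```

View pics/c3.png

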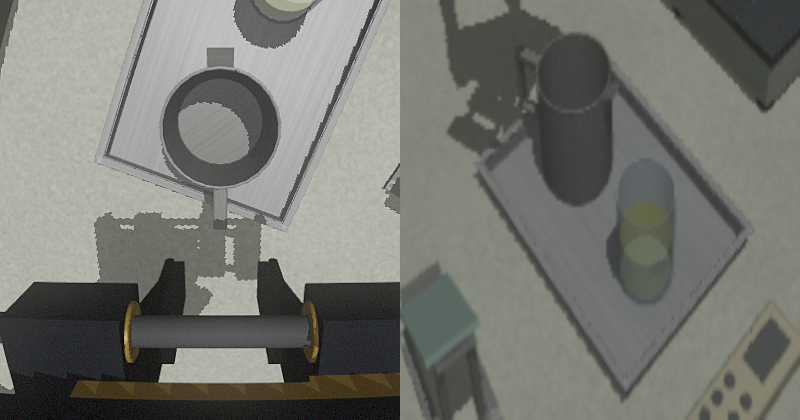

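The jug stands upright inside the tray's near half, clear of the beaker and released. Next: close the fingers and go above the plate.

Emit:
jog_arm(motion=[0.52,-0.84,0,0,0,0,1,0.52,-0.84,0,0,0,0,1,0.52,-0.84,0,0,0,0,1,0.52,-0.84,0,0,0,0,1,0.52,-0.84,0,0,0,0,1,0.52,-0.84,0,0,0,0,1,0.52,-0.84,0,0,0,0,1,0.52,-0.84,0,0,0,0,1,0.52,-0.84,0,0,0,0,1,0.52,-0.84,0,0,0,0,1,0.52,-0.84,0,0,0,0,1,0.52,-0.84,0,0,0,0,1], grip_force=20)

```text
time: 13.55
position: [0.5408, 0.3545, 0.2445]
tool_rot: [0.991, 0.134, -0.002, 0.001]
ft_force: [-0.4, -0.7, 0.1]
grip_width: 0.0005
grip_force: 0.0
```

Emit:
jog_arm(motion=[0,0,0,0,0,-1,1,0,0,0,0,0,-1,1,0,0,0,0,0,-1,1,0,0,0,0,0,-1,1,0,0,0,0,0,-1,1,0,0,0,0,0,-1,1,0,0,0,0,0,-1,1,0,0,0,0,0,-1,1,0,0,0,0,0,-1,1,0,0,0,0,0,-1,1])

```text
time: 14.8
position: [0.5405, 0.3532, 0.2445]
tool_rot: [0.885, 0.466, -0.002, -0.0]
ft_force: [-0.1, -0.0, -0.0]
grip_width: 0.0003
grip_force: 0.0
```

Emit:
jog_arm(motion=[0,0,0.3,0,0,-1,1,0,0,0.3,0,0,-1,1,0,0,0.3,0,0,-1,1,0,0,0.3,0,0,-1,1,0,0,0.3,0,0,-1,1,0,0,0.3,0,0,-1,1,0,0,0.3,0,0,-1,1,0,0,0,0,0,-0.3,1,0,0,0,0,0,0,1])

```text
time: 15.92
position: [0.5411, 0.3535, 0.1621]
tool_rot: [0.74, 0.673, -0.001, -0.0]
ft_force: [-0.0, 0.9, -0.1]
grip_width: 0.0001
grip_force: 0.0
```

```bash
cat > pl.py <<'E'
from h import *
def plate(z=.07,y1=330,zbox=None):
    im,o=shot('wrist'); C=cam('wrist',o); b=im.astype(int); R=Ro.from_quat(o['tool_rot']).as_matrix()
    g=((b[...,1]-b[...,2]>7)&(b[...,0]>60)).astype(np.uint8)*255; g[y1:]=0
    g=cv2.morphologyEx(g,cv2.MORPH_OPEN,np.ones((3,3)))
    c=max(cv2.findContours(g,0,2)[0],key=cv2.contourArea);r=cv2.boxPoints(cv2.minAreaRect(c));X=onz(C,r,z);d=np.roll(X,-1,0)-X
    print('pos',o['position'].round(4),'yaw',np.degrees(np.arctan2(R[1,0],R[0,0])).round(2),'t',o['time'],'w',o['grip_width'],'F',np.round(o['ft_force'],1))
    print('plate px',r.round(0).tolist(),'ctr',X.mean(0).round(4),np.linalg.norm(d,axis=1).round(4),np.degrees(np.arctan2(d[:,1],d[:,0])).round(1),'tool',(R.T@(X.mean(0)-o['position'])).round(4))
    return im,o,C,c
E
python3 - <<'E'
from pl import *
im,o,C,c=plate(); cv2.imwrite('pics/p.png',im)
E
```

```text
pos [0.5411 0.3535 0.1621] yaw 84.57 t 15.925 w 7.2216520239953e-05 F [-0.   0.9 -0.1]
plate px [[240.0, 283.0], [240.0, 160.0], [330.0, 160.0], [330.0, 283.0]] ctr [0.5441 0.3538 0.07  ] [0.0897 0.0589 0.0898 0.0655] [ 82.7  -5.4 -93.1 174.6] tool [0.0006 0.003  0.0921]
```

Emit:
jog_arm(motion=[0,0.07,0.4,0,0,0,1,0,0,0.5,0,0,0,1,0,0,0.5,0,0,0,1,0,0,0.35,0,0,0,1,0,0,0.15,0,0,0,1,0,0,0.05,0,0,0,1,0,0,0.03,0,0,0,1,0,0,0,0,0,0,1])

```text
time: 16.98
position: [0.5445, 0.3535, 0.0841]
tool_rot: [0.74, 0.673, 0.001, 0.0]
ft_force: [-0.5, -0.4, 0.0]
grip_width: 0.0004
grip_force: 0.0
```

Emit:
jog_arm(motion=[0,0,0.03,0,0,0,1,0,0,0,0,0,0,1])

```text
time: 17.23
position: [0.5441, 0.3534, 0.0825]
tool_rot: [0.74, 0.673, 0.0, 0.0]
ft_force: [-0.4, 0.1, -0.1]
grip_width: 0.0006
grip_force: 0.0
```

Emit:
jog_arm(motion=[0,0,0.03,0,0,0,1,0,0,0,0,0,0,1])

```text
time: 17.48
position: [0.5443, 0.3534, 0.0815]
tool_rot: [0.74, 0.673, 0.0, 0.0]
ft_force: [-1.1, -0.4, 2.6]
grip_width: 0.0003
grip_force: 1.2
```

Emit:
jog_arm(motion=[0,0,0.02,0,0,0,1,0,0,0,0,0,0,1])

```text
time: 17.73
position: [0.5443, 0.3534, 0.0815]
tool_rot: [0.74, 0.673, 0.0, 0.0]
ft_force: [-0.6, -1.9, 4.7]
grip_width: 0.0004
grip_force: 3.2
```

Emit:
jog_arm(motion=[0,0,0.05,0,0,0,1,0,0,0,0,0,0,1,-0.1,0,0,0,0,0,1,-0.15,0,0,0,0,0,1,-0.2,0,0,0,0,0,1])

```text
time: 18.35
position: [0.5453, 0.3379, 0.0814]
tool_rot: [0.74, 0.673, 0.005, 0.001]
ft_force: [-0.1, 3.1, 10.9]
grip_width: 0.0001
grip_force: 5.4
```

Run:
```python
from pl import *
plate()
```

```text
pos [0.5453 0.3379 0.0814] yaw 84.59 t 18.35 w 0.0001049450954910517 F [-0.1  3.1 10.9]
plate px [[213.0, 190.0], [346.0, 190.0], [346.0, 283.0], [213.0, 283.0]] ctr [0.5471 0.3596 0.07  ] [0.0597 0.0466 0.0649 0.0465] [ -5.5 -92.3 174.4  81.4] tool [ 0.0217 -0.0004  0.0116]
```

Plate follows the fingertip (far end stays 45 mm from TCP). Continue.

Emit:
jog_arm(motion=[-0.3,0,0,0,0,0,1,-0.4,0,0,0,0,0,1,-0.4,0,0,0,0,0,1,-0.4,0,0,0,0,0,1,-0.3,0,0,0,0,0,1])

```text
time: 19.02
position: [0.5386, 0.2656, 0.0814]
tool_rot: [0.74, 0.672, 0.004, 0.001]
ft_force: [-0.2, 5.1, 12.9]
grip_width: 0.0003
grip_force: 6.5
```

Run:
```python
from pl import *
plate()
```

```text
pos [0.5386 0.2656 0.0814] yaw 84.52 t 19.025 w 0.00034010153576278926 F [-0.2  5.1 12.9]
plate px [[215.0, 283.0], [215.0, 188.0], [348.0, 188.0], [348.0, 283.0]] ctr [0.5413 0.2877 0.07  ] [0.0474 0.0596 0.0475 0.0649] [ 81.4  -5.5 -92.3 174.4] tool [0.0222 0.0005 0.0115]
```

Emit:
jog_arm(motion=[-0.3,0,-0.015,0,0,0,1,-0.4,0,0,0,0,0,1,-0.4,0,0,0,0,0,1,-0.4,0,0,0,0,0,1,-0.4,0,0,0,0,0,1,-0.2,0,0,0,0,0,1,-0.1,0,0,0,0,0,1,0,0,0,0,0,0,1])

```text
time: 20.08
position: [0.5285, 0.1774, 0.0814]
tool_rot: [0.74, 0.673, 0.002, 0.0]
ft_force: [-2.9, 3.1, 15.6]
grip_width: 0.0006
grip_force: 7.5
```

Run:
```python
from pl import *
plate()
```

```text
pos [0.5285 0.1774 0.0814] yaw 84.53 t 20.075 w 0.0005868990327814014 F [-2.9  3.1 15.6]
plate px [[215.0, 188.0], [348.0, 188.0], [348.0, 283.0], [215.0, 283.0]] ctr [0.5312 0.1995 0.07  ] [0.0596 0.0475 0.0648 0.0475] [ -5.5 -92.2 174.5  81.4] tool [0.0222 0.0005 0.0114]
```

Emit:
jog_arm(motion=[0,0,-0.15,0,0,0,1,0,0,-0.6,0,0,0,1,0,0,-0.9,0,0,0,-1,0,0,-0.9,0,0,0,-1,-0.65,0,-0.3,0,0,0,-1,-0.65,0,0,0,0,0,-1,0,0,0,0,0,0,-1,0,0,0,0,0,0,-1])

```text
time: 21.12
position: [0.5224, 0.1246, 0.1927]
tool_rot: [0.74, 0.673, -0.0, -0.0]
ft_force: [-0.0, -0.1, -0.0]
grip_width: 0.0528
grip_force: 0.0
```

Run:
```python
from pl import *
im,o,C,c=plate(); cv2.imwrite('pics/grip.png',im)
```

```text
pos [0.5224 0.1246 0.1927] yaw 84.58 t 21.125 w 0.05281587399326759 F [-0.  -0.1 -0. ]
plate px [[240.0, 78.0], [323.0, 78.0], [323.0, 239.0], [240.0, 239.0]] ctr [0.5266 0.1627 0.07  ] [0.0579 0.1201 0.0652 0.1201] [ -5.4 -93.6 174.6  82.9] tool [0.0382 0.0006 0.1227]
```

View pics/grip.png

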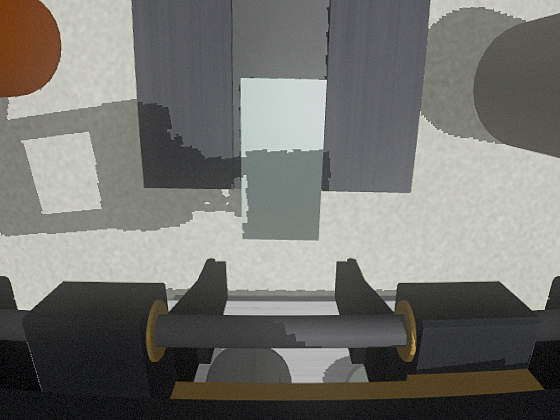

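The plate overhangs the deck end (row 189) down to row 239, about 39 mm, centred between the fingers. I grip it near the fingertips across its 60 mm (so the tips won't jut into the stack on the rack).

Emit:
jog_arm(motion=[-0.05,0.01,0,0,0,0,-1,0,0,0.2,0,0,0,-1,0,0,0.4,0,0,0,-1,0,0,0.5,0,0,0,-1,0,0,0.5,0,0,0,-1,0,0,0.5,0,0,0,-1,0,0,0.4,0,0,0,-1,0,0,0.25,0,0,0,-1,0,0,0.1,0,0,0,-1,0,0,0.05,0,0,0,-1,0,0,0,0,0,0,-1], grip_force=25)

```text
time: 22.55
position: [0.523, 0.1224, 0.0773]
tool_rot: [0.74, 0.673, 0.0, 0.0]
ft_force: [0.2, 0.5, -0.7]
grip_width: 0.0871
grip_force: 0.0
```

Emit:
jog_arm(motion=[0,0,0.015,0,0,0,0.4,0,0,0,0,0,0,0.4,0,0,0,0,0,0,0.4,0,0,0,0,0,0,0.4,0,0,0,0,0,0,0.4,0,0,0,0,0,0,0.4])

```text
time: 23.3
position: [0.5223, 0.1223, 0.0763]
tool_rot: [0.74, 0.673, -0.0, -0.0]
ft_force: [-0.9, -1.6, 1.4]
grip_width: 0.0591
grip_force: 25.0
```

Emit:
jog_arm(motion=[0,0,-0.03,0,0,0,0.5,0,0,-0.1,0,0,0,0.5,0,0,-0.25,0,0,0,0.5,0,0,-0.4,0,0,0,0.5,0,0,-0.6,0,0,0,0.5,0,0,-0.7,0,0,0,0.5,0,0,-0.7,0,0,0,0.5,0,0,-0.5,0,0,0,0.5,0,0,-0.2,0,0,0,0.5,0,0,0,0,0,0,0.5], grip_force=30)

```text
time: 24.55
position: [0.523, 0.1223, 0.2164]
tool_rot: [0.74, 0.673, 0.001, 0.001]
ft_force: [0.2, -0.2, -0.9]
grip_width: 0.0591
grip_force: 30.0
```

Run:
```python
from pl import *
o=robot.get_obs(); im,o,C,c=plate(z=o['position'][2]-.0055)
cv2.imwrite('pics/held.png',im); print(o['q'].round(2),o['grip_force'])
```

```text
pos [0.523  0.1223 0.2164] yaw 84.61 t 24.55 w 0.05913876473672844 F [ 0.2 -0.2 -0.9]
plate px [[207.0, 57.0], [347.0, 52.0], [356.0, 313.0], [216.0, 318.0]] ctr [0.5277 0.1647 0.2109] [0.0552 0.1181 0.0681 0.1185] [ -3.4 -90.2 176.9  83.6] tool [0.0426 0.0007 0.0055]
[0.02 0.43 1.67 0.   1.04 0.12] 29.99439150094986
```

Run:
```python
from pl import *
im=cv2.imread('pics/held.png');b=im.astype(int);g=((b[...,1]-b[...,2]>7)&(b[...,0]>60))
for r in(58,64,72,100,150,200,230):
    x=np.where(g[r,150:420])[0]+150; print(r,len(x) and (x.min(),x.max()),end=' ')
cols=[np.where(g[:150,u])[0].min() for u in(225,280,340)];print('\ntop rows',cols)
# rack edges
def quad(im,C,guess,thr=7,bm=60):
    b=im.astype(int);g=((b[...,1]-b[...,2]>thr)&(b[...,0]>bm)).astype(np.uint8)*255
    c=cv2.findContours(g,0,1)[0]; c=min(c,key=lambda k:-cv2.pointPolygonTest(k,tuple(map(float,np.mean(guess,0))),True)); P=c[:,0].astype(float)
    L=[]
    for i in range(4):
        a,e=np.array(guess[i],float),np.array(guess[(i+1)%4],float); d=(e-a)/np.linalg.norm(e-a); n=np.array([-d[1],d[0]])
        s=(P-a)@d; t=abs((P-a)@n); k=(t<3.5)&(s>.1*np.linalg.norm(e-a))&(s<.9*np.linalg.norm(e-a))
        q=cv2.fitLine(P[k].astype(np.float32),cv2.DIST_HUBER,0,.01,.01).ravel(); L.append(np.cross([q[2],q[3],1],[q[2]+q[0],q[3]+q[1],1])); print('n',k.sum(),end=' ')
    V=[np.cross(L[i-1],L[i]) for i in range(4)]; V=np.array([v[:2]/v[2] for v in V]); print(V.round(1).tolist())
    # order: hiL,hiR,loR,loL
    X=np.vstack([onz(C,V[:2],.0987),onz(C,V[2:],.0387)]); m=X.mean(0)
    hi=X[:2].mean(0);lo=X[2:].mean(0); d=hi-lo; w=(X[0]-X[1]+X[3]-X[2])/2
    print('ctr',m.round(4),'len',np.linalg.norm(d).round(4),'wid',np.linalg.norm(X[0]-X[1]).round(4),np.linalg.norm(X[3]-X[2]).round(4),'yaw',np.degrees(np.arctan2(d[1],d[0])).round(2),np.degrees(np.arctan2(w[1],w[0])).round(2)-90); return V
p=np.load('rack_pose.npy'); C=cam('wrist',dict(position=p[:3],tool_rot=p[3:]))
quad(cv2.imread('pics/rack.png'),C,[(289,126),(346,165.5),(288,248),(231,209)])
quad(cv2.imread('pics/top0.png'),cam('top'),[(385,202),(407,210),(392,252),(370,244)])
# predicted pixels for hypotheses
for yaw in(-15,-19):
  for n,CC in(('w',C),('t',cam('top'))):
    R=Ro.from_euler('ZY',[yaw,-30],degrees=True).as_matrix(); pts=np.array([[60,30,1.5],[60,-30,1.5],[-60,-30,1.5],[-60,30,1.5]])/1e3@R.T+[.4957,-.3285,.0680]
    print(yaw,n,pts[:,2].round(4),proj(CC,pts).round(1).tolist())
```

```text
58 (np.int64(208), np.int64(343)) 64 (np.int64(208), np.int64(356)) 72 (np.int64(208), np.int64(353)) 100 (np.int64(207), np.int64(352)) 150 (np.int64(199), np.int64(351)) 200 (np.int64(214), np.int64(349)) 230 (np.int64(216), np.int64(347)) 
top rows [np.int64(57), np.int64(58), np.int64(59)]
n 47 n 14 n 40 n 67 [[288.4, 126.7], [346.0, 165.0], [281.2, 239.1], [231.6, 208.4]]
ctr [ 0.4987 -0.3296  0.0687] len 0.1224 wid 0.0591 0.0627 yaw -13.57 -14.560000000000002
n 18 n 33 n 18 n 33 [[384.6, 204.2], [406.9, 209.3], [392.3, 248.8], [371.1, 244.2]]
ctr [ 0.4959 -0.3271  0.0687] len 0.1194 wid 0.0577 0.0574 yaw -14.39 -13.730000000000004
-15 w [0.0993 0.0993 0.0393 0.0393] [[285.8, 132.1], [343.6, 171.5], [277.6, 239.8], [230.2, 210.3]]
-15 t [0.0993 0.0993 0.0393 0.0393] [[385.0, 204.2], [408.1, 209.9], [393.0, 249.7], [370.9, 244.2]]
-19 w [0.0993 0.0993 0.0393 0.0393] [[290.7, 132.6], [345.4, 175.9], [273.7, 239.4], [228.4, 206.8]]
-19 t [0.0993 0.0993 0.0393 0.0393] [[386.6, 203.8], [409.2, 211.1], [391.4, 250.0], [369.8, 243.1]]
```

Run:
```python
from pl import *
o=robot.get_obs(); im=cv2.imread('pics/held.png'); C=cam('wrist',o);R=Ro.from_quat(o['tool_rot']).as_matrix();b=im.astype(int)
e=cv2.cvtColor(im,cv2.COLOR_BGR2GRAY)
g=((b[...,1]-b[...,2]>5)&(b[...,0]>50))
rows=list(range(66,140,6))+list(range(180,245,6))
W=[];
for r in rows:
    x=np.where(g[r,150:420])[0]+150; W.append((x.min(),x.max()+1))
print(rows);print([(int(a),int(c)) for a,c in W])
for pit in(0,2,4,6):
    s=np.linspace(-.03,.1,300); a=np.radians(pit); x=s*np.cos(a); z=.004+s*np.sin(a)
    L=[proj(C,np.c_[x,y*np.ones(300),z]@R.T+o['position']) for y in(-.03,.03)]
    w=[abs(np.interp(r,L[1][::-1,1],L[1][::-1,0])-np.interp(r,L[0][::-1,1],L[0][::-1,0])) for r in rows]
    print(pit,'end row',L[0][-1,1].round(1),np.array(w).round(0).astype(int).tolist())
print('meas',[int(c-a) for a,c in W])
```

```text
[66, 72, 78, 84, 90, 96, 102, 108, 114, 120, 126, 132, 138, 180, 186, 192, 198, 204, 210, 216, 222, 228, 234, 240]
[(159, 383), (158, 357), (161, 357), (167, 390), (188, 392), (163, 406), (182, 373), (162, 355), (200, 352), (179, 354), (186, 369), (160, 396), (155, 353), (212, 366), (213, 351), (161, 351), (214, 351), (214, 350), (214, 350), (215, 349), (215, 349), (215, 348), (216, 348), (216, 348)]
0 end row 58.5 [152, 152, 151, 151, 150, 150, 149, 149, 148, 147, 147, 146, 146, 141, 141, 140, 139, 139, 138, 137, 136, 136, 135, 134]
2 end row 59.5 [149, 149, 148, 148, 147, 147, 146, 146, 145, 145, 144, 144, 143, 140, 139, 138, 138, 137, 137, 136, 135, 135, 134, 134]
4 end row 60.8 [146, 146, 145, 145, 145, 144, 144, 143, 143, 143, 142, 142, 141, 138, 138, 137, 137, 136, 136, 135, 135, 134, 133, 133]
6 end row 62.3 [143, 143, 142, 142, 142, 142, 141, 141, 141, 140, 140, 140, 139, 137, 136, 136, 135, 135, 135, 134, 134, 133, 133, 132]
meas [224, 199, 196, 223, 204, 243, 191, 193, 152, 175, 183, 236, 198, 154, 138, 190, 137, 136, 136, 134, 134, 133, 132, 132]
```

```bash
cat > tgt.py <<'E'
from h import *
def goal(h,dx=.002,dy=0.,yaw=-14.2,m=(.498,-.329,.0687),off=(.0407,.0005,.0073)):
    Rr=Ro.from_euler('ZY',[yaw,-30],degrees=True).as_matrix(); Rt=Rr@np.diag([-1.,1,-1])
    return np.array(m)+Rr@np.array([dx,dy,.0015+h])-Rt@np.array(off),Rt
def delta(h,**k):
    o=robot.get_obs(); R=Ro.from_quat(o['tool_rot']).as_matrix(); p,Rt=goal(h,**k)
    print('goal',p.round(4),'pos',o['position'].round(4),'shift/4cm',(R.T@(p-o['position'])/.04).round(3),'turn/4deg',(np.degrees(Ro.from_matrix(R.T@Rt).as_rotvec())/4).round(3),'shift in goal axes',(Rt.T@(p-o['position'])/.04).round(3),'F',np.round(o['ft_force'],1),'t',o['time'])
E
python3 - <<'E'
from tgt import *
delta(.06); print(goal(0)[0],goal(0)[1].round(3))
E
```

```text
goal [ 0.5004 -0.3301  0.1496] pos [0.5224 0.1223 0.2156] shift/4cm [-11.313   0.514   1.649] turn/4deg [ -5.307  -6.192 -19.799] shift in goal axes [ -1.116 -11.101   2.548] F [-0.7  0.4 -0. ] t 24.6
[ 0.52946118 -0.33747666  0.09767102] [[-0.84   0.245  0.485]
 [ 0.212  0.969 -0.123]
 [-0.5    0.    -0.866]]
```

Emit:
jog_arm(motion=[-0.5,0.02,0,0,0,0,0.5,-0.97,0.05,0,0,0,0,0.5,-0.98,0.05,0,0,0,0,0.5,-0.98,0.05,0,0,0,0,0.5,-0.98,0.05,0,0,0,0,0.5,-0.98,0.05,0,0,0,0,0.5,-0.98,0.05,0,0,0,0,0.5,-0.98,0.05,0,0,0,0,0.5,-0.98,0.05,0,0,0,0,0.5,-0.98,0.05,0,0,0,0,0.5,-0.98,0.05,0,0,0,0,0.5,-0.9,0,0,0,0,0,0.5])

```text
time: 26.1
position: [0.5007, -0.3263, 0.2141]
tool_rot: [0.74, 0.673, -0.0, -0.001]
ft_force: [0.0, -1.0, -0.8]
grip_width: 0.0588
grip_force: 30.0
```

Emit:
jog_arm(motion=[0,0,0,0,0,-0.5,0.5,0,0,0,0,0,-1,0.5,0,0,0,0,0,-1,0.5,0,0,0,0,0,-1,0.5,0,0,0,0,0,-1,0.5,0,0,0,0,0,-1,0.5,0,0,0,0,0,-1,0.5,0,0,0,0,0,-1,0.5,0,0,0,0,0,-1,0.5,0,0,0,0,0,-1,0.5,0,0,0,0,0,-1,0.5,0,0,0,0,0,-1,0.5])

```text
time: 27.6
position: [0.501, -0.3234, 0.2145]
tool_rot: [0.416, 0.909, 0.001, -0.001]
ft_force: [-0.4, -0.5, -1.7]
grip_width: 0.0589
grip_force: 30.0
```

Emit:
jog_arm(motion=[0,0,0,0,0,-1,0.5,0,0,0,0,0,-1,0.5,0,0,0,0,0,-1,0.5,0,0,0,0,0,-1,0.5,0,0,0,0,0,-1,0.5,0,0,0,0,0,-1,0.5,0,0,0,0,0,-1,0.5,0,0,0,0,0,-1,0.5,0,0,0,0,0,-0.8,0.5,0,0,0,0,0,0,0.5])

```text
time: 28.85
position: [0.5011, -0.3237, 0.2147]
tool_rot: [0.123, 0.992, 0.001, -0.001]
ft_force: [-0.8, 0.1, -0.1]
grip_width: 0.0588
grip_force: 30.0
```

Emit:
jog_arm(motion=[0,0,0,0,-0.5,0,0.5,0,0,0,0,-1,0,0.5,0,0,0,0,-1,0,0.5,0,0,0,0,-1,0,0.5,0,0,0,0,-1,0,0.5,0,0,0,0,-1,0,0.5,0,0,0,0,-1,0,0.5,0,0,0,0,-0.7,0,0.5,0,0,0,0,-0.3,0,0.5,0,0,0,0,0,0,0.5])

```text
time: 30.1
position: [0.5009, -0.3242, 0.2149]
tool_rot: [0.12, 0.959, -0.031, 0.256]
ft_force: [-0.3, 0.6, -1.1]
grip_width: 0.0589
grip_force: 30.0
```

Run:
```python
from tgt import *
delta(.06); print(robot.get_obs()['q'].round(2),robot.get_obs()['grip_width'])
```

```text
goal [ 0.5004 -0.3301  0.1496] pos [ 0.5009 -0.3242  0.2149] shift/4cm [ 0.792 -0.148  1.427] turn/4deg [ 0.021 -0.024 -0.016] shift in goal axes [ 0.795 -0.145  1.426] F [-0.3  0.6 -1.1] t 30.1
[-0.92  0.4   1.9   0.67  0.52 -2.78] 0.05891104334809961
```

Emit:
jog_arm(motion=[0.2,-0.03,0.35,0,0,0,0.5,0.2,-0.04,0.36,0,0,0,0.5,0.2,-0.04,0.36,0,0,0,0.5,0.19,-0.04,0.36,0,0,0,0.5,0,0,0.5,0,0,0,0.5,0,0,0.25,0,0,0,0.5,0,0,0,0,0,0,0.5])

```text
time: 30.98
position: [0.528, -0.3344, 0.1377]
tool_rot: [0.125, 0.962, -0.032, 0.239]
ft_force: [-0.4, 0.4, 0.3]
grip_width: 0.0592
grip_force: 30.0
```

Run:
```python
from tgt import *
delta(.03); print(robot.get_obs()['q'].round(2))
w,_=shot('wrist','w3.png'); s,_=shot('scene','s3.png'); t,_=shot('top','t3.png')
a=cv2.resize(s[230:350,110:270],(400,300),interpolation=2); b=cv2.resize(t[180:280,340:440],(300,300),interpolation=2)
top=np.hstack([a,b]); bot=cv2.resize(w,(400,300)); z=np.zeros((300,300,3),np.uint8)
cv2.imwrite('pics/v10.png',np.vstack([top,np.hstack([cv2.resize(w,(700,525))[0:300]])]))
```

```text
goal [ 0.5149 -0.3338  0.1237] pos [ 0.528  -0.3344  0.1377] shift/4cm [ 0.447 -0.07   0.161] turn/4deg [-0.115 -0.512 -0.135] shift in goal axes [ 0.454 -0.067  0.144] F [-0.4  0.4  0.3] t 30.975
[-0.87  0.57  1.87  0.77  0.4  -2.85]
```

View pics/v10.png

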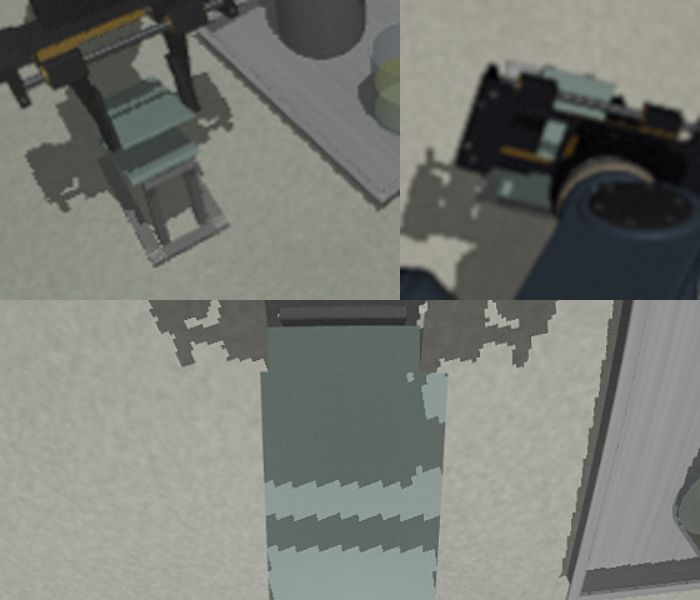

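The scene inset shows the plate held above and parallel to the stack, but joint 6 has come to its limit in this orientation. I back off and turn half round about the tool axis (gripping the low end), which puts joint 6 mid-range.

Emit:
jog_arm(motion=[0,0,-0.4,0,0,0.2,0.5,0,0,-0.7,0,0,0.5,0.5,0,0,-0.7,0,0,1,0.5,0,0,-0.4,0,0,1,0.5,0,0,0,0,0,1,0.5,0,0,0,0,0,1,0.5,0,0,0,0,0,1,0.5,0,0,0,0,0,1,0.5,0,0,0,0,0,1,0.5,0,0,0,0,0,1,0.5,0,0,0,0,0,1,0.5,0,0,0,0,0,1,0.5])

```text
time: 32.62
position: [0.4875, -0.3237, 0.2169]
tool_rot: [0.469, 0.849, 0.057, 0.236]
ft_force: [-0.1, -0.5, -0.4]
grip_width: 0.0589
grip_force: 30.0
```

Emit:
jog_arm(motion=[0,0,0,0,0,1,0.5,0,0,0,0,0,1,0.5,0,0,0,0,0,1,0.5,0,0,0,0,0,1,0.5,0,0,0,0,0,1,0.5,0,0,0,0,0,1,0.5,0,0,0,0,0,1,0.5,0,0,0,0,0,1,0.5,0,0,0,0,0,1,0.5,0,0,0,0,0,1,0.5,0,0,0,0,0,1,0.5,0,0,0,0,0,1,0.5])

```text
time: 34.12
position: [0.4875, -0.3237, 0.2169]
tool_rot: [0.774, 0.585, 0.148, 0.192]
ft_force: [-0.5, 0.0, -1.5]
grip_width: 0.0587
grip_force: 30.0
```

Emit:
jog_arm(motion=[0,0,0,0,0,1,0.5,0,0,0,0,0,1,0.5,0,0,0,0,0,1,0.5,0,0,0,0,0,1,0.5,0,0,0,0,0,1,0.5,0,0,0,0,0,1,0.5,0,0,0,0,0,1,0.5,0,0,0,0,0,1,0.5,0,0,0,0,0,1,0.5,0,0,0,0,0,1,0.5,0,0,0,0,0,1,0.5,0,0,0,0,0,1,0.5])

```text
time: 35.62
position: [0.4875, -0.3237, 0.2169]
tool_rot: [0.945, 0.22, 0.213, 0.115]
ft_force: [0.4, 0.1, -0.9]
grip_width: 0.059
grip_force: 30.0
```

```bash
sed -i 's/Rt=Rr@np.diag(\[-1.,1,-1\])/Rt=Rr@np.diag([1.,-1,-1])/' tgt.py
python3 - <<'E'
from tgt import *
delta(.06); print(robot.get_obs()['q'].round(2))
E
```

```text
goal [ 0.4323 -0.3119  0.1089] pos [ 0.4875 -0.3237  0.2169] shift/4cm [-1.935 -1.607  1.718] turn/4deg [-0.045  0.518 10.13 ] shift in goal axes [-2.572  0.052  1.631] F [ 0.4  0.1 -0.9] t 35.625
[-0.93  0.38  1.9   0.6   0.54 -0.28]
```

Emit:
jog_arm(motion=[0,0,0,0,0,1,0.5,0,0,0,0,0,1,0.5,0,0,0,0,0,1,0.5,0,0,0,0,0,1,0.5,0,0,0,0,0,1,0.5,0,0,0,0,0,1,0.5,0,0,0,0,0,1,0.5,0,0,0,0,0,1,0.5,0,0,0,0,0,1,0.5,0,0,0,0,0,1,0.5,0,0,0,0,0.52,0.1,0.5,0,0,0,0,0,0,0.5])

```text
time: 37.12
position: [0.4871, -0.3233, 0.2164]
tool_rot: [0.958, -0.119, 0.257, 0.036]
ft_force: [1.1, 0.1, -0.4]
grip_width: 0.059
grip_force: 30.0
```

Emit:
jog_arm(motion=[-0.4,0,0.1,0,0,0,0.5,-0.5,0,0.3,0,0,0,0.5,-0.5,0,0.3,0,0,0,0.5,-0.5,0,0.3,0,0,0,0.5,-0.4,0,0.3,0,0,0,0.5,-0.25,0,0.3,0,0,0,0.5,0,0,0,0,0,0,0.5,0,0,0,0,0,0,0.5])

```text
time: 38.12
position: [0.4336, -0.3114, 0.1104]
tool_rot: [0.958, -0.118, 0.257, 0.037]
ft_force: [0.1, 0.6, 0.1]
grip_width: 0.0586
grip_force: 30.0
```

Run:
```python
from tgt import *
delta(.06); print(robot.get_obs()['q'].round(2))
w,o=shot('wrist','w4.png'); s,_=shot('scene','s4.png'); np.save('w4.npy',np.r_[o['position'],o['tool_rot']])
C=cam('wrist',o);R=Ro.from_quat(o['tool_rot']).as_matrix()
b=w.astype(int);g=((b[...,1]-b[...,2]>5)&(b[...,0]>45)).astype(np.uint8)*255; g=cv2.morphologyEx(g,cv2.MORPH_OPEN,np.ones((3,3)))
for r in range(20,250,10):
    x=np.where(g[r,180:400])[0]+180; print(r,(int(x.min()),int(x.max())) if len(x) else None,end=' ')
print()
Rr=goal(0)[1]@np.diag([1.,-1,-1])
pts=np.array([[60,30,0],[60,-30,0],[-60,-30,0],[-60,30,0]])/1e3
print('stack pred',proj(C,pts@Rr.T+[.498,-.329,.0687]).round(0).tolist())
print('held pred',proj(C,(pts*[1,-1,-1]+[.0407,.0005,.0058])@R.T+o['position']).round(0).tolist())
```

```text
goal [ 0.4323 -0.3119  0.1089] pos [ 0.4336 -0.3114  0.1104] shift/4cm [-0.044  0.018  0.016] turn/4deg [ 0.129 -0.035  0.072] shift in goal axes [-0.044  0.018  0.016] F [0.1 0.6 0.1] t 38.125
[-1.04  0.57  2.13  1.45  0.36 -0.59]
20 None 30 None 40 None 50 None 60 (208, 357) 70 (209, 357) 80 (209, 356) 90 (209, 356) 100 (209, 355) 110 (210, 355) 120 (210, 354) 130 (211, 354) 140 (211, 353) 150 (212, 352) 160 (212, 352) 170 (212, 351) 180 (213, 351) 190 (213, 350) 200 (214, 349) 210 (214, 349) 220 (215, 348) 230 (215, 347) 240 (216, 347) 
stack pred [[231.0, 74.0], [338.0, 75.0], [329.0, 269.0], [237.0, 269.0]]
held pred [[209.0, 55.0], [360.0, 55.0], [345.0, 319.0], [222.0, 319.0]]
```

Emit:
jog_arm(motion=[0,0.7,-0.2,0,0,0,0.5,0,1,0,0,0,0,0.5,0,0.7,0,0,0,0,0.5,0,0,0,0,0,0,0.5,0,0,0,0,0,0,0.5])

```text
time: 38.85
position: [0.4058, -0.4015, 0.1177]
tool_rot: [0.959, -0.118, 0.257, 0.036]
ft_force: [-0.8, 0.4, -1.4]
grip_width: 0.059
grip_force: 30.0
```

Run:
```python
from tgt import *
w,o=shot('wrist','w5.png'); np.save('w5.npy',np.r_[o['position'],o['tool_rot']]);print(o['position'],o['q'].round(2),o['time'])
C=cam('wrist',o);R=Ro.from_quat(o['tool_rot']).as_matrix()
b=w.astype(int);g=((b[...,1]-b[...,2]>6)&(b[...,0]>45)).astype(np.uint8)*255; g=cv2.morphologyEx(g,cv2.MORPH_OPEN,np.ones((3,3)))
Rr=goal(0)[1]@np.diag([1.,-1,-1]); pts=np.array([[60,30,0],[60,-30,0],[-60,-30,0],[-60,30,0]])/1e3
print('stack pred',proj(C,pts@Rr.T+[.498,-.329,.0687]).round(0).tolist())
for c in cv2.findContours(g,0,2)[0]:
    if cv2.contourArea(c)>2000:
        print(cv2.contourArea(c),cv2.approxPolyDP(c,5,True)[:,0].tolist())
        q=cv2.boxPoints(cv2.minAreaRect(c)); 
        # intersect with plane of upper plate top
        n=Rr[:,2]; p,D=ray(C,cv2.approxPolyDP(c,5,True)[:,0]); X=p+D*(((np.array([.498,-.329,.0687])-p)@n)/(D@n))[:,None]; print((((X-[.498,-.329,.0687])@Rr)*1e3).round(1).tolist())
```

```text
[ 0.40578541 -0.40150456  0.11773239] [-1.19  0.58  2.    1.1   0.47 -0.36] 38.85
stack pred [[77.0, 77.0], [175.0, 74.0], [188.0, 262.0], [102.0, 261.0]]
17210.0 [[174, 78], [76, 81], [101, 264], [186, 266]]
[[57.9, -29.2, 0.0], [57.8, 31.1, -0.0], [-62.0, 31.2, -0.0], [-62.8, -28.3, 0.0]]
34907.5 [[208, 58], [219, 313], [341, 314], [357, 59]]
[[68.9, -49.8, 0.0], [-99.3, -48.9, -0.0], [-100.0, -135.6, 0.0], [68.8, -136.1, -0.0]]
```

Close look confirms the stack (120.3×60 mm, offset −2.3/+1.2 mm from my estimate). Correct and go back over it.

```bash
sed -i 's/dx=.002,dy=0.,yaw=-14.2/dx=-.0003,dy=.0012,yaw=-14.4/;s/off=(.0407,.0005,.0073)/off=(.0405,-.0002,.0075)/' tgt.py
python3 - <<'E'
from tgt import *
delta(.03)
E
```

```text
goal [ 0.4451 -0.3144  0.0821] pos [ 0.4058 -0.4011  0.1176] shift/4cm [-0.069 -2.348  0.965] turn/4deg [ 0.066 -0.013  0.113] shift in goal axes [-0.086 -2.343  0.976] F [ 0.   0.4 -0.8] t 38.9
```

Emit:
jog_arm(motion=[0,-0.6,0,0.07,0,0.11,0.5,-0.04,-0.9,0,0,0,0,0.5,-0.04,-0.6,0,0,0,0,0.5,0,-0.24,0.1,0,0,0,0.5,0,0,0.3,0,0,0,0.5,0,0,0.3,0,0,0,0.5,0,0,0.2,0,0,0,0.5,0,0,0.07,0,0,0,0.5,0,0,0,0,0,0,0.5,0,0,0,0,0,0,0.5])

```text
time: 40.15
position: [0.4451, -0.3162, 0.0823]
tool_rot: [0.958, -0.121, 0.257, 0.033]
ft_force: [0.5, -0.2, -1.2]
grip_width: 0.0588
grip_force: 30.0
```

Run:
```python
from tgt import *
delta(.0); print(robot.get_obs()['q'].round(2))
```

```text
goal [ 0.4597 -0.3181  0.0561] pos [ 0.4451 -0.3162  0.0823] shift/4cm [-0.012 -0.044  0.75 ] turn/4deg [ 0.024 -0.021  0.002] shift in goal axes [-0.011 -0.043  0.751] F [ 0.5 -0.2 -1.2] t 40.15
[-1.02  0.65  2.11  1.6   0.35 -0.73]
```

Emit:
jog_arm(motion=[0,-0.044,0.1,0,0,0,0.5,0,0,0.2,0,0,0,0.5,0,0,0.15,0,0,0,0.5,0,0,0.08,0,0,0,0.5,0,0,0,0,0,0,0.5,0,0,0,0,0,0,0.5])

```text
time: 40.9
position: [0.4558, -0.3174, 0.0637]
tool_rot: [0.958, -0.121, 0.257, 0.033]
ft_force: [-0.7, 0.4, -0.6]
grip_width: 0.0588
grip_force: 30.0
```

Run:
```python
from tgt import *
delta(.0); print(robot.get_obs()['q'].round(2),robot.get_obs()['ft_force'])
w,o=shot('wrist','w6.png')
```

```text
goal [ 0.4597 -0.3181  0.0561] pos [ 0.4558 -0.3174  0.0637] shift/4cm [-0.011 -0.007  0.215] turn/4deg [ 0.025 -0.02  -0.002] shift in goal axes [-0.011 -0.007  0.215] F [-0.7  0.4 -0.6] t 40.9
[-1.    0.7   2.09  1.71  0.35 -0.82] [-0.69897046  0.41243377 -0.5980903 ]
```

No contact yet, aligned within 0.5 mm, 8.6 mm to go. Creep down.

Emit:
jog_arm(motion=[0,0,0.06,0,0,0,0.5,0,0,0.05,0,0,0,0.5,0,0,0,0,0,0,0.5])

```text
time: 41.32
position: [0.458, -0.318, 0.0597]
tool_rot: [0.958, -0.121, 0.257, 0.033]
ft_force: [-0.6, -0.7, -1.1]
grip_width: 0.0591
grip_force: 30.0
```

Emit:
jog_arm(motion=[0,0,0.03,0,0,0,0.5,0,0,0,0,0,0,0.5])

```text
time: 41.58
position: [0.4585, -0.3182, 0.059]
tool_rot: [0.958, -0.121, 0.257, 0.033]
ft_force: [-1.0, 0.5, 1.8]
grip_width: 0.0585
grip_force: 31.2
```

Emit:
jog_arm(motion=[0,0,0.01,0,0,0,0.5,0,0,0,0,0,0,0.5])

```text
time: 41.82
position: [0.4585, -0.3182, 0.0589]
tool_rot: [0.958, -0.122, 0.257, 0.034]
ft_force: [-2.7, -0.1, 4.8]
grip_width: 0.059
grip_force: 32.8
```

Run:
```python
from tgt import *
delta(.0)
w,o=shot('wrist'); C=cam('wrist',o); b=w.astype(int);g=((b[...,1]-b[...,2]>5)&(b[...,0]>45)).astype(np.uint8)*255; g=cv2.morphologyEx(g,cv2.MORPH_OPEN,np.ones((3,3))); print('moment',o['moment'].round(2))
for c in cv2.findContours(g,0,2)[0]:
    if cv2.contourArea(c)>1500: print(cv2.contourArea(c),cv2.approxPolyDP(c,4,True)[:,0].tolist())
```

```text
goal [ 0.4597 -0.3181  0.0561] pos [ 0.4585 -0.3182  0.0589] shift/4cm [-0.011 -0.01   0.073] turn/4deg [ 0.033 -0.022 -0.006] shift in goal axes [-0.011 -0.01   0.073] F [-2.7 -0.1  4.8] t 41.825
moment [-0.04  0.41 -0.11]
35053.5 [[208, 58], [220, 314], [341, 314], [358, 60]]
```

Emit:
jog_arm(motion=[0,0,-0.02,0,0,0,0.5,0,0,0,0,0,0,-0.4,0,0,0,0,0,0,-0.6,0,0,0,0,0,0,-0.6,0,0,0,0,0,0,-0.6])

```text
time: 42.5
position: [0.4585, -0.3181, 0.0592]
tool_rot: [0.958, -0.121, 0.257, 0.033]
ft_force: [-0.8, 0.9, 0.6]
grip_width: 0.0693
grip_force: 0.7
```

Run:
```python
from tgt import *
o=robot.get_obs(); print(o['grip_width'],o['ft_force'])
w,o=shot('wrist','w7.png'); b=w.astype(int);g=((b[...,1]-b[...,2]>5)&(b[...,0]>45)).astype(np.uint8)*255; g=cv2.morphologyEx(g,cv2.MORPH_OPEN,np.ones((3,3)))
for c in cv2.findContours(g,0,2)[0]:
    if cv2.contourArea(c)>1500: print(cv2.contourArea(c),cv2.approxPolyDP(c,4,True)[:,0].tolist())
```

```text
0.06934069698735358 [-0.77229173  0.88333366  0.55977692]
35715.5 [[212, 62], [224, 312], [350, 314], [366, 62]]
```

Emit:
jog_arm(motion=[0,0,0,0,0,0,-1,0,0,0,0,0,0,-1,0,0,-0.1,0,0,0,-1,0,0,-0.4,0,0,0,-1,0,0,-0.8,0,0,0,-1,0,0,-0.9,0,0,0,-1,0,0,-0.6,0,0,0,-1,0,0,0,0,0,0,-1,0,0,0,0,0,0,-1])

```text
time: 43.68
position: [0.4042, -0.3042, 0.1559]
tool_rot: [0.958, -0.122, 0.257, 0.033]
ft_force: [0.0, -0.4, 0.1]
grip_width: 0.0868
grip_force: 0.0
```

```bash
cat > chk.py <<'E'
from tgt import *
w,o=shot('wrist','w8.png'); print(o['position'].round(4),o['time'],o['grip_width'])
C=cam('wrist',o); Rr=goal(0)[1]@np.diag([1.,-1,-1]); n=Rr[:,2]; m=np.array([.498,-.329,.0687])+Rr@[-.0023,.0012,0]
b=w.astype(int)
for thr in(6,10):
  g=((b[...,1]-b[...,2]>thr)&(b[...,0]>45)).astype(np.uint8)*255; g=cv2.morphologyEx(g,cv2.MORPH_OPEN,np.ones((3,3)))
  for c in cv2.findContours(g,0,2)[0]:
    if cv2.contourArea(c)>1500:
        a=cv2.approxPolyDP(c,3,True)[:,0]; 
        for h in(.003,0):
            p,D=ray(C,a); X=p+D*(((m+n*h-p)@n)/(D@n))[:,None]; print('h',h,((X-m)@Rr*1e3).round(1).tolist())
        print(a.tolist())
gray=cv2.cvtColor(w,cv2.COLOR_BGR2GRAY)
for r in(120,180): print(r,gray[r,200:370].tolist())
E
python3 chk.py
```

```text
[ 0.4042 -0.3042  0.1559] 43.675 0.08678183610326651
h 0.003 [[60.5, 28.6, 3.0], [-55.9, 28.9, 3.0], [-60.1, 18.1, 3.0], [-59.3, -33.4, 3.0], [59.9, -33.8, 3.0]]
h 0 [[60.7, 28.9, -0.0], [-57.1, 29.2, -0.0], [-61.3, 18.3, 0.0], [-60.5, -33.7, -0.0], [60.0, -34.2, 0.0]]
[[240, 76], [244, 234], [258, 239], [324, 238], [330, 77]]
h 0.003 [[59.8, 28.6, 3.0], [43.6, 28.3, 3.0], [44.2, 21.2, 3.0], [39.5, 23.5, 3.0], [39.4, 15.7, 3.0], [38.1, 19.9, 3.0], [31.8, 20.8, 3.0], [40.1, 24.8, 3.0], [40.9, 28.4, 3.0], [33.2, 23.6, 3.0], [28.4, 28.7, 3.0], [26.2, 23.7, 3.0], [23.4, 27.4, 3.0], [16.3, 28.3, 3.0], [19.1, 23.9, 3.0], [7.6, 24.2, 3.0], [14.1, 20.4, 3.0], [16.3, 16.0, 3.0], [13.4, 13.9, 3.0], [4.0, 22.1, 3.0], [4.7, 27.9, 3.0], [0.3, 24.4, 3.0], [3.2, 19.9, 3.0], [-3.4, 14.9, 3.0], [-3.4, 23.7, 3.0], [-8.7, 20.9, 3.0], [-10.9, 28.3, 3.0], [-17.7, 26.3, 3.0], [-13.2, 26.2, 3.0], [-15.5, 20.3, 3.0], [-20.0, 27.9, 3.0], [-45.3, 27.8, 3.0], [-44.5, 24.7, 3.0], [-49.4, 28.0, 3.0], [-49.4, 19.5, 3.0], [-51.8, 25.7, 3.0], [-59.3, 25.9, 3.0], [-59.3, -20.1, 3.0], [-53.5, -19.2, 3.0], [-54.3, -22
[... 4558 characters left out ...]
 150, 147, 148, 148, 147, 148, 151, 155, 152, 148, 146, 148, 132, 127, 126, 126, 128, 132, 124, 129, 128, 124, 127, 128, 127, 126, 129, 125, 126, 128, 123, 125, 130, 125, 127, 125, 123, 124, 125, 129, 123, 126, 128, 122, 127, 126, 126, 126, 125, 123, 125, 125, 125, 122, 124, 130, 125, 127, 127, 127, 127, 123, 127, 126, 128, 123, 125, 126, 125, 130, 125, 128, 126, 125, 120, 124, 129, 125, 125, 126, 128, 125, 128, 128, 128, 127, 124, 125, 126, 127, 128, 125, 128, 129, 126, 127, 126, 126, 151, 155, 153, 149, 147, 143, 140, 143, 143, 145, 145, 147, 148, 148, 149, 153, 151, 150, 152, 150, 152, 149, 150, 151, 150, 151, 148, 147, 146, 149, 149, 150, 152, 152, 152, 151, 149, 152, 152, 152, 152, 150]
```

Plates lie together within ~2 mm sideways (union 62 × 120 mm). I'll square the pile by gently closing the fingers across its middle, centred on the stack's original position.

Run:
```python
from tgt import *
delta(.034,dx=-.0023,dy=.0007,off=(0,0,0)); print(robot.get_obs()['q'].round(2))
```

```text
goal [ 0.4791 -0.3234  0.0983] pos [ 0.4042 -0.304   0.1555] shift/4cm [9.560e-01 1.000e-03 2.206e+00] turn/4deg [ 0.019 -0.015 -0.008] shift in goal axes [0.958 0.005 2.205] F [ 0.  -0.3 -0.4] t 43.725
[-1.1   0.44  2.16  1.17  0.42 -0.34]
```

Emit:
jog_arm(motion=[0.3,0,0.3,0,0,0,-1,0.36,0,0.6,0,0,0,-1,0.3,0,0.6,0,0,0,-1,0,0,0.5,0,0,0,-1,0,0,0.2,0,0,0,-1,0,0,0,0,0,0,-1,0,0,0,0,0,0,-1], grip_force=4)

```text
time: 44.6
position: [0.4786, -0.3232, 0.0993]
tool_rot: [0.958, -0.121, 0.257, 0.033]
ft_force: [0.5, -0.3, 0.0]
grip_width: 0.0873
grip_force: 0.0
```

Run:
```python
from tgt import *
delta(.004,dx=-.0023,dy=.0007,off=(0,0,0)); print(robot.get_obs()['q'].round(2))
w,o=shot('wrist','w9.png'); C=cam('wrist',o); Rr=goal(0)[1]@np.diag([1.,-1,-1]); m=np.array([.498,-.329,.0687])+Rr@[-.0023,.0012,0]; n=Rr[:,2]
b=w.astype(int);g=((b[...,1]-b[...,2]>6)&(b[...,0]>45)).astype(np.uint8)*255; g=cv2.morphologyEx(g,cv2.MORPH_OPEN,np.ones((3,3)))
c=max(cv2.findContours(g,0,2)[0],key=cv2.contourArea); a=cv2.approxPolyDP(c,4,True)[:,0]; p,D=ray(C,a); X=p+D*(((m+n*.003-p)@n)/(D@n))[:,None]; print(a.tolist(),((X-m)@Rr*1e3).round(1).tolist())
```

```text
goal [ 0.4936 -0.3271  0.0723] pos [ 0.4786 -0.3232  0.0993] shift/4cm [-0.003  0.002  0.777] turn/4deg [ 0.024 -0.017 -0.006] shift in goal axes [-0.002  0.003  0.777] F [ 0.5 -0.3  0. ] t 44.6
[-0.96  0.62  2.03  1.34  0.34 -0.4 ]
[[224, 145], [232, 314], [342, 314], [351, 147]] [[61.6, 28.5, 3.0], [-33.9, 28.4, 3.0], [-34.0, -34.5, 3.0], [60.7, -34.1, 3.0]]
```

Emit:
jog_arm(motion=[0,0,0.2,0,0,0,-1,0,0,0.3,0,0,0,-1,0,0,0.18,0,0,0,-1,0,0,0.09,0,0,0,-1,0,0,0,0,0,0,-1])

```text
time: 45.28
position: [0.4939, -0.3272, 0.0724]
tool_rot: [0.958, -0.121, 0.257, 0.033]
ft_force: [-0.7, 0.3, -0.1]
grip_width: 0.0867
grip_force: 0.0
```

Emit:
jog_arm(motion=[0,0,0,0,0,0,-0.55,0,0,0,0,0,0,-0.5,0,0,0,0,0,0,-0.45,0,0,0,0,0,0,-0.42,0,0,0,0,0,0,-0.4,0,0,0,0,0,0,-0.38,0,0,0,0,0,0,-0.36,0,0,0,0,0,0,-0.36])

```text
time: 46.28
position: [0.4939, -0.3275, 0.0726]
tool_rot: [0.958, -0.121, 0.257, 0.034]
ft_force: [-0.9, -0.6, 0.8]
grip_width: 0.06
grip_force: 4.0
```

Squeezed to 60.0 mm: the pile is square. Open and withdraw.

Emit:
jog_arm(motion=[0,0,0,0,0,0,-0.5,0,0,0,0,0,0,-1,0,0,0,0,0,0,-1,0,0,0,0,0,0,-1,0,0,-0.2,0,0,0,-1,0,0,-0.6,0,0,0,-1,-0.3,0,-0.8,0,0,0,-1,-0.5,0,-0.8,0,0,0,-1,-0.2,0,-0.4,0,0,0,-1,0,0,0,0,0,0,-1,0,0,0,0,0,0,-1])

```text
time: 47.65
position: [0.4066, -0.3052, 0.1494]
tool_rot: [0.958, -0.121, 0.258, 0.034]
ft_force: [-0.0, 0.0, -0.2]
grip_width: 0.0871
grip_force: 0.0
```

Run:
```python
from tgt import *
w,o=shot('wrist','w10.png'); C=cam('wrist',o); Rr=goal(0)[1]@np.diag([1.,-1,-1]); m=np.array([.498,-.329,.0687])+Rr@[-.0023,.0012,0]; n=Rr[:,2]
print(o['position'],o['time'],o['grip_width'])
b=w.astype(int);g=((b[...,1]-b[...,2]>6)&(b[...,0]>45)).astype(np.uint8)*255; g=cv2.morphologyEx(g,cv2.MORPH_OPEN,np.ones((3,3)))
c=max(cv2.findContours(g,0,2)[0],key=cv2.contourArea); a=cv2.approxPolyDP(c,4,True)[:,0]; p,D=ray(C,a); X=p+D*(((m+n*.003-p)@n)/(D@n))[:,None]; print(a.tolist(),((X-m)@Rr*1e3).round(1).tolist())
# bystanders / jug unchanged in scene since start/after placing
s,_=shot('scene'); s0=cv2.imread('pics/scene0.png')
for nm,(x0,y0,x1,y1) in dict(beaker=(255,240,290,285),jar=(375,165,430,245),meter=(290,280,355,338)).items(): print(nm,np.abs(s[y0:y1,x0:x1].astype(int)-s0[y0:y1,x0:x1]).mean().round(2))
```

```text
[ 0.4066313  -0.30524525  0.14941935] 47.65 0.087052573543766
[[236, 74], [241, 240], [319, 241], [324, 74]] [[60.6, 30.1, 3.0], [-59.1, 30.2, 3.0], [-60.0, -29.3, 3.0], [60.6, -29.2, 3.0]]
beaker 5.97
jar 6.28
meter 7.65
```

The pile now measures 120 × 59.5 mm, centred and square; nothing is touched.

Run:
```python
from h import *
s,_=shot('scene'); s0=cv2.imread('pics/scene0.png'); print('control',np.abs(s[350:400,200:280].astype(int)-s0[350:400,200:280]).mean().round(2))
for x0,y0,x1,y1 in((255,240,290,285),(375,165,430,245),(290,280,355,338)):
    print(cv2.phaseCorrelate(cv2.cvtColor(s0,6)[y0:y1,x0:x1].astype(np.float32),cv2.cvtColor(s,6)[y0:y1,x0:x1].astype(np.float32)))
print(robot.hand_in())
```

```text
control 8.37
((0.008634494588161346, 0.6189296392935404), 0.9255464645079624)
((0.0009648332621416955, 0.009919712714001605), 1.003585378130277)
((0.001863642680298483, 0.019481281526271488), 0.9820531474219428)
the job is handed in; nothing more can be done
None
```

The job is handed in at about 48 s: the jug stands upright in the near half of the tray, and the glass plate lies squarely on the two plates on the rack (pile measured 120 × 59.5 mm); I turned the plate half round to stay off a joint limit and squeezed the pile lightly to square it. In a before/after image check, the jar and meter had not moved; the beaker patch shifted about 0.6 pixel, which may be only the jug's shadow, as nothing went near it.

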